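# Find the key that opens the medicine safe

### The job

Unlock the medicine safe: one of the three keys in the rack turns its lock, so try them one at a time, pushing each right down into the keyhole and turning it clockwise, and put any key that will not turn back upright in the rack. Leave the right key in the lock, turned a quarter turn as far as it goes, then swing the bolt lever over from its shut mark until it clicks fully home at the other, open mark. Leave the other things on the table and on the safe where they are.

Things in the scene. Friction and masses are not known exactly. Their poses are not given: they have to be found in the camera images.
- safe: low grey steel medicine safe with a white lid, 220 (x) x 300 (y) x 100 mm tall, fixed to the table. Origin: centre of its underside; z up. Keyhole at (-10, 85, 100) mm, lever pivot at (40, -45, 100) mm in its frame.
- keyhole (a point): centre of the keyhole in the lid's top face (height 100 mm): slot 31 mm along the safe's x, 8 wide, 1.5 lead-in, vertical. A key goes in with its x along the safe's x; fully in, its flange lies on the lid, tip 38 below the lid's top. Not fully in, it cannot turn. A wrong key stops hard after 0.15 to 0.3 rad (forced, it slips in the fingers) and must be turned back to come out.
- lock (a joint): angle of the cam in the lock, driven by the key's tip: 0 locked, grows clockwise seen from above to a stop at 1.4 rad. It lags the key by about 0.11 rad of play (the key turns about 1.5), resists with 0.05 N m, stays where left. A wrong key cannot take it past 0.25; its torque then exceeds 0.3 N m. A key turned back to within 0.05 rad of the safe's x leaves it aligned for the next.
- lever_pivot (a point): pivot of the bolt lever on the lid's top face; its axis is vertical
- lever_knob (a point): centre of the top of the lever's upright black knob, 20 mm in diameter, standing 6 to 46 mm above the lid, 90 mm from the pivot on a flat steel arm 16 mm wide (its top 16 mm above the lid). Shut, it lies from the pivot towards the safe's -x.
- lever (a joint): bolt lever: 0 shut, grows counter-clockwise seen from above (knob from the safe's -x side of the pivot towards its -y side) to a stop at 1.3 rad, the open mark. Blocked at about 0.05 until the lock is turned. Needs about 2 N at the knob, up to 5 N over a spring click at 1.0 to 1.1 rad; stays where left. Push the knob sideways.
- rack: wooden key rack, 190 (x) x 64 (y) x 50 mm tall, fixed. Origin: centre of its underside; z up. Three vertical sockets in its top at x = -60, 0 and 60 (y = 0), each 33 long (x), 10 wide (y), 2 lead-in, 42 deep, one key to each; a key in it rests on its flange, tip 12 mm above the rack's underside.
- key_1: all-steel safe key with a round head, 78 mm tall, 80 g, upright in the rack. Origin: centre of its lower tip; z up; x along the bit. From the tip up: bit 28 (x) x 5 (y) mm to 27 (24 x 3 in the lowest 2; one cut, different on each key), shank 6 thick, flat flange 30 (x) x 18 (y) at 38 to 42, dark round head 13 in diameter at 42 to 78 to grip by. A half turn about z makes no difference.
- key_2: all-steel safe key with a round head, 78 mm tall, 80 g, upright in the rack. Origin: centre of its lower tip; z up; x along the bit. From the tip up: bit 28 (x) x 5 (y) mm to 27 (24 x 3 in the lowest 2; one cut, different on each key), shank 6 thick, flat flange 30 (x) x 18 (y) at 38 to 42, dark round head 13 in diameter at 42 to 78 to grip by. A half turn about z makes no difference.
- key_3: all-steel safe key with a round head, 78 mm tall, 80 g, upright in the rack. Origin: centre of its lower tip; z up; x along the bit. From the tip up: bit 28 (x) x 5 (y) mm to 27 (24 x 3 in the lowest 2; one cut, different on each key), shank 6 thick, flat flange 30 (x) x 18 (y) at 38 to 42, dark round head 13 in diameter at 42 to 78 to grip by. A half turn about z makes no difference.
- pills: small amber tablet jar, 40 mm across, 75 tall; sizes in mm; stays where it is; origin: centre of its underside
- syrup: amber bottle, 52 mm across, 130 tall; sizes in mm; stays where it is; origin: centre of its underside
- carton: cardboard carton 40 x 110 x 45; sizes in mm; stays where it is; origin: centre of its underside
- dish: steel bowl, 90 mm across, 35 tall; sizes in mm; stays where it is; origin: centre of its underside
- tape: roll of white tape, 60 mm across, 25 tall, lying on the safe's lid at the far corner beyond the keyhole; sizes in mm; stays where it is; origin: centre of its underside
- swabs: white ceramic cup, 80 mm across, 90 tall; sizes in mm; stays where it is; origin: centre of its underside
- gauze: white packet 80 x 80 x 30; sizes in mm; stays where it is; origin: centre of its underside
Mind the look-alikes: they are no part of the job. Leave any red look-alike of the rack alone.

How it is judged:
By the outcome, as a careful person would: the job done as asked, in the order asked, and still so for the second after the job is handed in, with the robot touching nothing.
It also fails if it takes over 72 s, if anything falls off the work surface, if the arm or the gripper's body presses on something with over 40 N, if the wrist force passes 120 N, or if a joint passes its speed limit or range.

### The arm

A 7-joint arm with a two-finger parallel gripper is mounted at the origin on the work surface. World frame = base frame: x ahead of the robot, y to its left, z up, the work surface at z = 0. Lengths are in m, angles in rad, forces in N, time in s.
With the tool pointing down it reaches from about 0.4 to 0.875 m from the base axis. Payload 19.3 kg.
Tool frame: the origin (TCP) lies on the centre line of the jaws, within the pads' length; the fingertips stand 8 mm ahead of it and the grasp point (between the pads) lies 11 mm behind it; z points along the fingers, y is the line along which they close (so a half turn about z gives the same grasp; the last joint's range is limited). The gripper opens to 85 mm and grips with 20 to 120 N. Pads are 22 mm wide; open, the fingers measure 114 mm over their backs; the gripper's body (76 mm by 85 mm) begins 54 mm behind the grasp point. The pads swing forward as they close: fully open they stand 13 mm farther back than shut.
Start: joints at [1.038, 0.521, -0.036, 1.599, 0.021, 1.021, -0.113], TCP at [0.279, -0.559, 0.239] pointing down, gripper open.
Joint ranges: [-2.91, 2.91], [-0.3, 2.13], [-1.5, 1.42], [0.17, 2.43], [-1.26, 4.41], [0.16, 1.93], [-2.52, 2.52]. Speed limits (rad/s): [1.89, 1.89, 2.39, 2.39, 3.01, 3.01, 3.01].

### API

Orientations are given as [roll, pitch, yaw] about the fixed x, y, z axes, in that order (R = Rz(yaw) Ry(pitch) Rx(roll)).
In Python, from workcell import status, grab_frame, camera_params, bot, search_frame, silhouettes gives the robot as it stands.
- The arm moves only by the shell command python3 -m creep 'ROWS' [FORCE]. ROWS is JSON, a list of rows, each a list of 5 numbers: the shift along the tool's x, y, z in units of 60 mm (1.0 is 60 mm), then the turn about the tool's z in units of 8 degrees (1.0 is 8 degrees), then the opening, from 0 (shut) to 1 (fully open). In form: [[x, y, z, twist, hand], ...]. A call has 1 to 5 rows; each row is the pose to reach, as a shift and turn from the pose commanded when the call began, along the tool's axes at that moment; what a row does not reach only later rows make up. A row lasts 1/8 s, in which the tool goes at most 62.5 mm and 10.7 degrees, less where a joint would pass 70% of its speed; a pose out of reach is approached as far as the arm can. A call with a gripper value outside its range is refused whole. The fingers move at their own pace and stop on an object; FORCE is the grip in N (left out, the last holds). Time passes only in rows, so rows that repeat a pose let the fingers close. It gives the time, the measured TCP pose, the force, the opening and the grip force at its end, in the units of the state.
- status.observe(): the state, without advancing time (a new reading comes with each control period).
- grab_frame(name): name is "side" or "top"; returns the picture (420x560x3 uint8, blue, green, red); there is no depth.
- camera_params(name): a dict with "K" (3x3 intrinsics, pixels), "rvec" (rotation vector, rad) and "tvec" (3), from world to camera coordinates, as OpenCV has them. Camera axes: x right, y down, z forward; pixel columns grow to the right and rows downward; lengths in m; the calibration is good to about 2 mm. A picture is of the moment at which its call begins. camera_params takes no time and is no camera call.
- bot.job_done(): hands the job in; it is judged then, once.
Trained networks look in the newest picture that a camera, given by its name, has taken for a name from the list of things; names that differ only in an ending like _2 or _b are one class to them, and where a whole thing is asked for, a point or a joint stands for the part that bears it (a point fixed in the world has none). Each returns a list of dicts, best first, with "p" (0 to 1); they miss things now and then, are a little off and sometimes report something else, mostly with a low value. They report only what shows in the picture. A call takes as long as a camera call. They do not tell look-alikes from the thing itself.
- search_frame(camera, name): "extent" ([left, top, right, bottom] as shares, 0 to 1, of the picture: columns of its width, rows of its height, round what is visible of it).
- silhouettes(camera, name): "mask" (420x560 bool, what is visible of it) and "extent" ([left, top, right, bottom] as shares, 0 to 1, of the picture: columns of its width, rows of its height, round what is visible of it).
The state is a dict: "clock": time; "qpos": joint angles; "qd": joint speeds; "joint_efforts": joint torques, N m; "position": TCP position; "tool_rot": TCP orientation; "force": force on the tool from outside, world axes, zero at the start; "moment": the same for the moment, N m; "grip_width": finger opening in m; "finger_force": force on a finger pad.
Only numpy, scipy, OpenCV 4.12 (cv2) and the standard library are available. Lean on these libraries where they do the work, as an engineer would, in place of code of your own. Each camera call takes 0.05 s, during which the arm holds its last target. There are 200 camera calls.

## Working session

There is one attempt and no reset: what is moved stays moved. The work goes in short steps, Python scripts to look and compute and a shell command to move; the robot and the scene stay as the last step left them, time stands still between calls to the robot, and variables do not carry over. Pictures are saved under pics/ and viewed, at most 10 in all, crops included, and the job is handed in when it is done.

```bash
ls; mkdir -p pics
python3 - <<'E'
from workcell import status, grab_frame, camera_params
import cv2
for n in("side","top"):
    cv2.imwrite(f"pics/{n}0.png",grab_frame(n)); print(n,camera_params(n))
print(status.observe())
E
```

```text
pics
side {'K': array([[489.49422546,   0.        , 283.5039776 ],
       [  0.        , 489.49422546, 204.60636348],
       [  0.        ,   0.        ,   1.        ]]), 'rvec': array([ 0.88503613, -2.57006414,  1.01702414]), 'tvec': array([0.41479104, 0.30092061, 1.12264666])}
top {'K': array([[483.48359981,   0.        , 271.61070253],
       [  0.        , 483.48359981, 221.15106075],
       [  0.        ,   0.        ,   1.        ]]), 'rvec': array([ 2.15073239, -2.19827295,  0.05186   ]), 'tvec': array([0.04087009, 0.52411578, 1.37019536])}
{'clock': 0.1, 'qpos': array([ 1.03777725,  0.52193113, -0.03632349,  1.59993105,  0.02120492,
        1.02107023, -0.11280551]), 'qd': array([ 0.00074539, -0.0026819 , -0.00033346, -0.00074899, -0.00042779,
        0.00063496, -0.00046329]), 'joint_efforts': array([ 4.68763785e-03, -9.28493428e+01,  1.98526494e+00, -3.70531297e+01,
        1.83305237e-02,  5.30732417e-03, -1.13618805e-04]), 'position': array([ 0.27889163, -0.55901902,  0.23880497]), 'tool_rot': array([-3.14064065e+00,  7.11504211e-05,  4.62801420e-01]), 'force': array([-0.0376744 , -0.01841478,  0.24546686]), 'moment': array([0.0011956 , 0.01530179, 0.00895393]), 'finger_force': 0.0, 'grip_width': 0.08511161214961378}
```

View pics/side0.png

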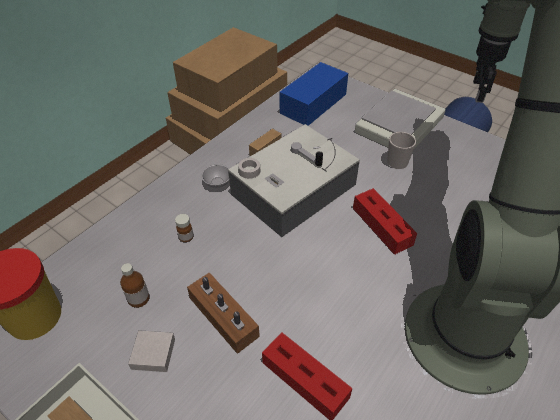

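View pics/top0.png

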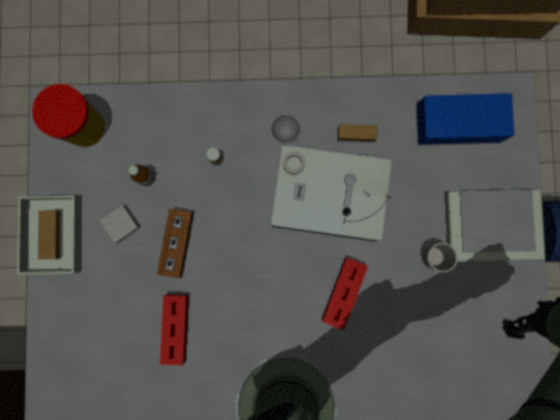

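```bash
cat > h.py <<'E'
import numpy as np, cv2
from workcell import status, grab_frame, camera_params, search_frame, silhouettes
from scipy.optimize import least_squares
P={n:camera_params(n) for n in("side","top")}
def proj(n,X):
    p=P[n]; return cv2.projectPoints(np.float64(X).reshape(-1,3),p["rvec"],p["tvec"],p["K"],None)[0].reshape(-1,2)
def tri(a,b):
    M=[np.float64(P[n]["K"])@np.c_[cv2.Rodrigues(P[n]["rvec"])[0],P[n]["tvec"].reshape(3)] for n in("side","top")]
    X=cv2.triangulatePoints(M[0],M[1],np.float64(a).reshape(2,1),np.float64(b).reshape(2,1)).ravel(); return X[:3]/X[3]
def ray(n,uv,z):
    p=P[n];R=cv2.Rodrigues(p["rvec"])[0];c=-R.T@p["tvec"].reshape(3)
    d=R.T@np.linalg.inv(p["K"])@np.r_[uv,1]; return c+d*(z-c[2])/d[2]
def crop(img,x0,y0,w,h,k): return cv2.resize(img[y0:y0+h,x0:x0+w],None,fx=k,fy=k,interpolation=cv2.INTER_CUBIC)
E
python3 - <<'E'
from h import *
s=cv2.imread("pics/side0.png");t=cv2.imread("pics/top0.png")
a=np.hstack([crop(s,228,122,133,100,3),crop(t,267,142,133,100,3)])
b=np.hstack([crop(s,180,265,133,100,3),crop(t,120,195,133,100,3)])
cv2.imwrite("pics/c1.png",np.vstack([a,b]))
for n,im in(("side",s),("top",t)):
    grab_frame(n)
    for o in("rack","key_1","safe","keyhole","lever_knob"):
        try:
            for d in silhouettes(n,o)[:5]:
                m=d["mask"];ys,xs=np.nonzero(m)
                print(n,o,round(d["p"],2),xs.mean().round(1),ys.mean().round(1),np.round(np.array(d["extent"])*[560,420,560,420],1))
        except Exception as e: print(n,o,e)
E
```

```text
side rack 0.91 384.2 220.8 [353.6 190.1 415.9 254.2]
side rack 0.61 306.7 375.8 [261.4 334.2 352.2 417.9]
side rack 0.57 223.9 313.9 [187.6 275.6 259.4 352.7]
side key_1 0.63 220.9 302.8 [216.  295.9 229.9 310. ]
side key_1 0.61 206.0 286.4 [203.1 281.7 213.2 294.5]
side key_1 0.57 236.7 320.1 [232.  311.  244.3 326.9]
side safe 0.6 295.2 178.7 [229.3 126.1 358.6 235.6]
side safe 0.41 133.4 286.4 [122.9 265.4 147.7 307.1]
side keyhole 0.6 294.5 179.1 [226.1 125.9 364.4 237.1]
side lever_knob 0.7 306.8 153.1 [294.2 138.2 325.6 166. ]
top rack 0.97 343.9 293.4 [322.5 255.7 367.9 331.4]
top rack 0.93 173.9 329.7 [158.3 292.7 187.  367.9]
top rack 0.62 175.6 243.3 [157.4 208.4 198.7 278.9]
top key_1 0.45 169.0 264.1 [163.8 260.3 173.3 266.3]
top key_1 0.4 173.1 242.2 [168.8 236.9 180.  251.4]
top safe 0.52 355.9 132.7 [334.7 122.4 376.7 140.5]
top keyhole 0.97 332.0 194.1 [271.8 143.2 387.2 240.9]
top keyhole 0.73 214.6 157.0 [208.2 149.2 225.7 166.6]
top lever_knob 0.86 347.7 194.2 [339.9 177.3 355.5 217.7]
```

View pics/c1.png

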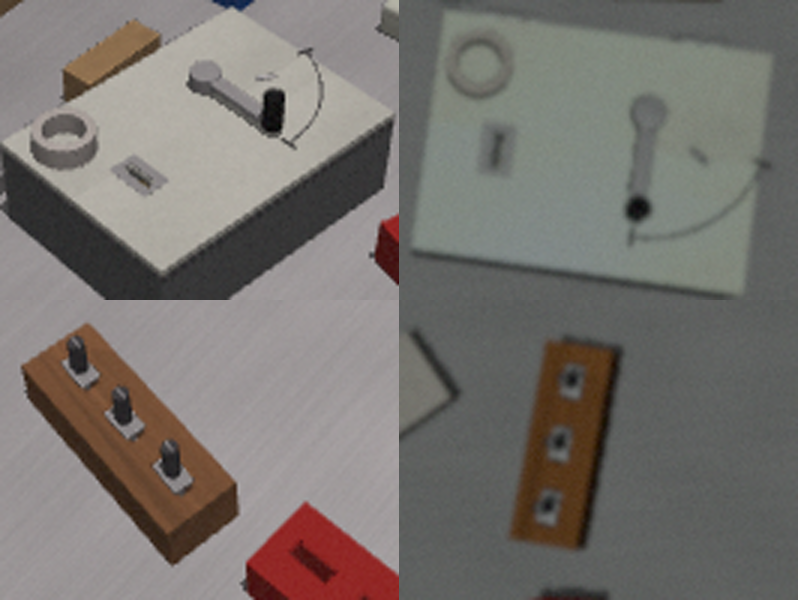

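```bash
cat > fit.py <<'E'
from h import *
g={n:cv2.cvtColor(cv2.imread(f"pics/{n}0.png"),cv2.COLOR_BGR2GRAY) for n in("side","top")}
def o(n,c,off): return (np.float64(c)+.5)/3-.5+off
def sub(n,c): return cv2.cornerSubPix(g[n],np.float32(c).reshape(-1,1,2),(3,3),(-1,-1),(3,50,.01)).reshape(-1,2)
S=dict(side=o("s",[(3,146),(163,272),(394,118),(236,10),(139,174)],(228,122)),top=o("t",[(44,10),(12,248),(343,294),(373,53),(97,150)],(267,142)))
R=dict(side=o("s",[(22,66),(172,228),(238,187),(88,22),(80,75),(124,126),(172,175)],(180,265)),top=o("t",[(146,40),(112,240),(182,247),(214,46),(171,81),(158,143),(147,207)],(120,195)))
# safe local: corners order left(far? )
def pts(L,q): c,s=np.cos(q[2]),np.sin(q[2]); L=np.float64(L); return np.c_[q[0]+c*L[:,0]-s*L[:,1],q[1]+s*L[:,0]+c*L[:,1],L[:,2]+(q[3] if len(q)>3 else 0)]
def run(name,D,Ls,q0):
    res=lambda q:np.concatenate([(proj(n,pts(Ls[n],q))-D[n]).ravel() for n in D])
    r=least_squares(res,q0,loss="soft_l1"); print(name,r.x.round(4)); 
    rr=res(r.x).reshape(-1,2).round(1);print(rr.tolist()); return r.x
if __name__=="__main__":
    for n in S: print(n,(sub(n,S[n][:4])-S[n][:4]).round(1).tolist(), [tri(a,b).round(4).tolist() for a,b in zip(S["side"],S["top"])] if n=="top" else "")
    print([tri(R["side"][i],R["top"][i]).round(4).tolist() for i in range(4,7)])
    k=ray("top",S["top"][4],.1)
    L={"top":[(.11,.15,.1),(-.11,.15,.1),(-.11,-.15,.1),(.11,-.15,.1),(-.01,.085,.1)]}
    L["side"]=L["top"]
    run("safe",S,L,[.7,0,0,0])
    run("safeZ",S,L,[.7,0,0])
    b=[(-.06*0+s*.06,0,.052) for s in(1,0,-1)]
    T=[(.095,.032,.05),(-.095,.032,.05),(-.095,-.032,.05),(.095,-.032,.05)]+b
    run("rack",R,{"top":T,"side":T},[.6,.3,0,0]); run("rackZ",R,{"top":T,"side":T},[.6,.3,0])
E
python3 fit.py
```

```text
side [[-0.3, -0.5], [-0.4, 0.5], [-0.4, -0.7], [1.0, 0.0]] 
top [[1.5, -0.7], [0.4, -0.1], [-1.0, 0.2], [0.1, 0.6]] [[0.7257, -0.0046, 0.0988], [0.5095, 0.0297, 0.1015], [0.4625, -0.2663, 0.0938], [0.6775, -0.302, 0.098], [0.5968, -0.0482, 0.1059]]
[[0.5263, 0.2956, 0.0513], [0.4682, 0.3081, 0.0513], [0.4092, 0.3182, 0.0558]]
safe [ 0.5942 -0.1352 -0.1611 -0.001 ]
[[-1.0, -0.4], [-0.7, 0.8], [0.2, -1.1], [-1.5, -0.3], [-0.0, 1.4], [0.5, 0.2], [-0.0, 0.4], [0.2, 0.4], [0.3, 0.5], [0.5, -0.1]]
safeZ [ 0.594  -0.1349 -0.1609]
[[-1.0, -0.5], [-0.7, 0.6], [0.2, -1.3], [-1.5, -0.5], [-0.0, 1.2], [0.4, 0.2], [-0.1, 0.4], [0.2, 0.5], [0.3, 0.5], [0.4, -0.0]]
rack [ 4.682e-01  3.050e-01 -1.801e-01  2.000e-04]
[[-0.7, 0.9], [-1.1, 2.5], [-0.2, -1.6], [-0.5, 0.6], [-0.4, -0.9], [0.3, -1.2], [0.6, 0.0], [0.2, -0.3], [-0.2, -0.3], [-1.1, 1.1], [-0.3, 1.2], [0.7, -0.0], [1.4, 0.3], [1.4, 0.2]]
rackZ [ 0.4682  0.3049 -0.1801]
[[-0.7, 0.9], [-1.1, 2.5], [-0.2, -1.5], [-0.5, 0.7], [-0.4, -0.8], [0.3, -1.2], [0.6, 0.0], [0.2, -0.3], [-0.1, -0.3], [-1.1, 1.0], [-0.2, 1.2], [0.7, -0.0], [1.4, 0.3], [1.4, 0.2]]
```

```bash
cat > go.py <<'E'
import sys,numpy as np
from workcell import status
from scipy.spatial.transform import Rotation as Ro
s=status.observe(); R=Ro.from_euler("xyz",s["tool_rot"]).as_matrix(); p=s["position"]
print("t",round(s["clock"],2),"pos",p.round(4),"rot",s["tool_rot"].round(4),"q7",s["qpos"][6].round(2),"F",s["force"].round(1),"M",s["moment"].round(2),"w",round(s["grip_width"],4),"ff",round(s["finger_force"],1))
if len(sys.argv)>3:
    x,y,z,yaw=map(float,sys.argv[1:5])
    d=R.T@(np.array([x,y,z])-p)/.06
    cy=np.arctan2(R[1,0],R[0,0]); a=-((yaw-cy+np.pi)%(2*np.pi)-np.pi)
    print("shift",d.round(3),"twist",np.round(np.degrees(a)/8,3))
E
python3 go.py .5 -.1 .24 2.3; python3 go.py .527 .294 .2 2.96
```

```text
t 0.7 pos [ 0.279  -0.5592  0.2393] rot [-3.1416 -0.      0.4628] q7 -0.11 F [-0.   0.1  0. ] M [ 0.   -0.03  0.01] w 0.0854 ff 0.0
shift [ 6.713 -5.205 -0.012] twist -13.158
t 0.7 pos [ 0.279  -0.5592  0.2393] rot [-3.1416 -0.      0.4628] q7 -0.11 F [-0.   0.1  0. ] M [ 0.   -0.03  0.01] w 0.0854 ff 0.0
shift [ 10.047 -10.88    0.655] twist -17.885
```

```bash
python3 -m creep '[[6.7,-5.2,0,-13.1,0.5],[6.7,-5.2,0,-13.1,0.5],[6.7,-5.2,0,-13.1,0.5],[6.7,-5.2,0,-13.1,0.5],[6.7,-5.2,0,-13.1,0.5]]' 60; python3 go.py .527 .294 .18 2.96
```

```text
clock: 1.32
position: [0.415, -0.2758, 0.2396]
tool_rot: [3.141, 0.0, 1.406]
force: [1.4, -0.8, -1.4]
grip_width: 0.0425
finger_force: 0.0
t 1.32 pos [ 0.415  -0.2758  0.2396] rot [3.1409e+00 5.0000e-04 1.4064e+00] q7 0.16 F [ 1.4 -0.8 -1.4] M [-0.02 -0.06 -0.03] w 0.0425 ff 0.0
shift [9.675 0.285 0.989] twist -11.127
```

```bash
python3 -m creep '[[9.7,0.3,0,-11.1,0.5],[9.7,0.3,0,-11.1,0.5],[9.7,0.3,0,-11.1,0.5],[9.7,0.3,0,-11.1,0.5],[9.7,0.3,0,-11.1,0.5]]' >/dev/null; python3 go.py .527 .294 .2 2.96
```

```text
t 1.95 pos [0.4772 0.0304 0.2396] rot [3.1411e+00 8.0000e-04 2.3434e+00] q7 0.32 F [ 0.7 -0.8  0.1] M [-0.   -0.13  0.04] w 0.0425 ff 0.0
shift [2.567 3.661 0.66 ] twist -4.416
```

```bash
python3 -m creep '[[2.57,3.66,0.66,-4.42,0.5],[2.57,3.66,0.66,-4.42,0.5],[2.57,3.66,0.66,-4.42,0.5],[2.57,3.66,0.66,-4.42,0.5],[2.57,3.66,0.66,-4.42,0.5]]' >/dev/null;python3 -m creep '[[0,0,0,0,0.5],[0,0,0,0,0.5]]' >/dev/null; python3 go.py .527 .294 .14 2.96
python3 - <<'E'
from h import *
s=grab_frame("side");t=grab_frame("top")
cv2.imwrite("pics/d1.png",np.hstack([crop(s,150,195,130,150,3),crop(t,110,170,130,150,3)]))
cv2.imwrite("pics/s1.png",s);cv2.imwrite("pics/t1.png",t)
from workcell import status
p=status.observe()["position"]
for n in P: print(n,proj(n,[p+[0,0,-.008],p,[.527,.294,.09]]).round(1).tolist())
E
```

```text
t 2.83 pos [0.5281 0.2911 0.1997] rot [-3.1410e+00  1.0000e-04  2.9541e+00] q7 0.37 F [ 1.1 -0.3  1.4] M [-0.06 -0.01 -0.03] w 0.0428 ff 0.0
shift [0.028 0.045 0.995] twist -0.042
side [[199.2, 251.0], [198.7, 248.7], [204.2, 279.5]]
top [[166.6, 217.3], [165.9, 217.1], [174.4, 220.7]]
```

View pics/d1.png

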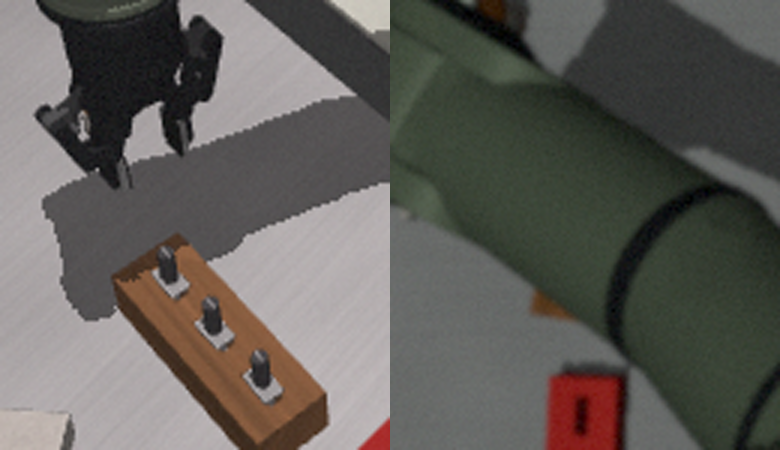

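```bash
python3 -m creep '[[0.03,0.05,1,0,0.5],[0.03,0.05,1.5,0,0.5],[0.03,0.05,2.0,0,0.5],[0.03,0.05,2.17,0,0.5],[0.03,0.05,2.17,0,0.5]]' >/dev/null; python3 go.py .527 .294 .069 2.96;  python3 -m creep '[[0,0,0,0,0],[0,0,0,0,0],[0,0,0,0,0],[0,0,0,0,0]]' 80; python3 go.py
```

```text
t 3.55 pos [0.527  0.2949 0.0698] rot [-3.1415e+00 -1.0000e-04  2.9543e+00] q7 0.25 F [1.3 0.2 0.6] M [0.06 0.01 0.02] w 0.0428 ff 0.0
shift [-0.003 -0.015  0.013] twist -0.041
clock: 4.05
position: [0.5274, 0.2955, 0.0707]
tool_rot: [3.141, 0.001, 2.955]
force: [-0.4, -1.5, 7.7]
grip_width: 0.0105
finger_force: 78.0
t 4.05 pos [0.5274 0.2955 0.0707] rot [3.1408e+00 1.4000e-03 2.9546e+00] q7 0.25 F [-0.4 -1.5  7.7] M [-0.38  0.22  0.03] w 0.0105 ff 78.0
```

```bash
python3 -m creep '[[0,0,-0.3,0,0],[0,0,-0.7,0,0],[0,0,-1.2,0,0],[0,0,-1.8,0,0],[0,0,-2,0,0]]' 100 >/dev/null;python3 -m creep '[[0,0,0,0,0]]'>/dev/null; python3 go.py .5975 -.049 .19 2.98
python3 - <<'E'
from h import *
s=grab_frame("side");t=grab_frame("top")
cv2.imwrite("pics/d2.png",crop(s,150,195,130,150,4))
E
```

```text
t 4.8 pos [0.5271 0.2953 0.1905] rot [3.1409e+00 1.3000e-03 2.9547e+00] q7 0.35 F [-0.1 -0.4 -0.4] M [-0.03  0.04  0.08] w 0.0098 ff 97.6
shift [-2.219 -5.42   0.007] twist -0.181
```

View pics/d2.png

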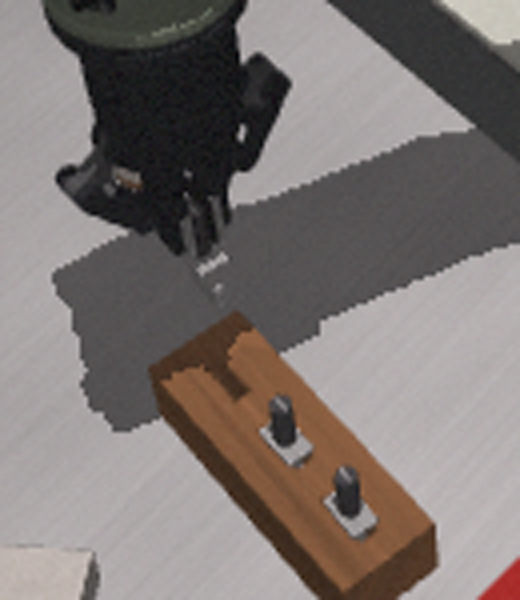

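```bash
python3 -m creep '[[-2.21,-5.4,0,-0.18,0],[-2.21,-5.4,0,-0.18,0],[-2.21,-5.4,0,-0.18,0],[-2.21,-5.4,0,-0.18,0],[-2.21,-5.4,0,-0.18,0]]' >/dev/null;python3 -m creep '[[0,0,0,0,0],[0,0,0,0,0],[0,0,0,0,0],[0,0,0,0,0]]'>/dev/null; python3 go.py .5972 -.0488 .166 2.98
```

```text
t 6.03 pos [ 0.5893 -0.0097  0.1894] rot [ 3.1414e+00 -2.0000e-04  2.9819e+00] q7 0.9 F [ 0.1  0.4 -0.6] M [-0.02  0.01  0.01] w 0.0099 ff 97.7
shift [-0.234 -0.623  0.39 ] twist 0.014
```

```bash
python3 -m creep '[[-0.234,-0.623,0,0,0],[-0.234,-0.623,0,0,0],[-0.234,-0.623,0.2,0,0],[-0.234,-0.623,0.4,0,0],[-0.234,-0.623,0.4,0,0]]' >/dev/null;python3 go.py .5972 -.0488 .116 2.98
python3 - <<'E'
from h import *
s=grab_frame("side");t=grab_frame("top")
from workcell import status
p=status.observe()["position"]
print(proj("side",[p-[0,0,.0587],p-[0,0,.02],[.5972,-.0488,.1]]).round(1).tolist())
cv2.imwrite("pics/d3.png",crop(s,230,110,100,100,5))
E
```

```text
t 6.65 pos [ 0.5966 -0.0493  0.1642] rot [ 3.1416e+00 -2.0000e-03  2.9812e+00] q7 0.95 F [-0.4 -0.6  0.3] M [ 0.03 -0.02 -0.  ] w 0.0101 ff 97.8
shift [-0.01   0.01   0.803] twist 0.008
[[274.1, 179.1], [273.9, 168.6], [274.0, 181.1]]
```

View pics/d3.png

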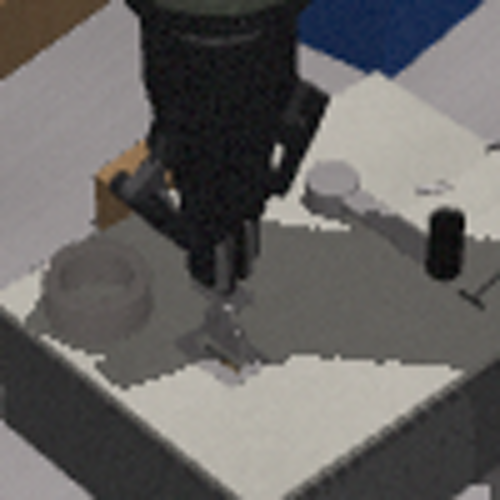

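```bash
python3 -m creep '[[0,0,0.07,0,0],[0,0,0.14,0,0],[0,0,0.2,0,0],[0,0,0.2,0,0]]' >/dev/null;python3 go.py .5972 -.0488 .116 2.98
```

```text
t 7.25 pos [ 0.5971 -0.05    0.1532] rot [-3.1416e+00 -5.0000e-04  2.9801e+00] q7 0.94 F [-0.6  0.  -0.2] M [ 0.02 -0.    0.  ] w 0.01 ff 97.8
shift [0.002 0.021 0.62 ] twist 0.001
```

```bash
python3 -m creep '[[0,0,0.1,0,0],[0,0,0.2,0,0],[0,0,0.3,0,0],[0,0,0.4,0,0],[0,0,0.4,0,0]]' >/dev/null;python3 go.py .5972 -.0488 .120 2.98
```

```text
t 7.88 pos [ 0.5971 -0.05    0.129 ] rot [ 3.1416e+00 -7.0000e-04  2.9801e+00] q7 0.92 F [ 0.2  0.6 -1. ] M [ 0.07 -0.04  0.03] w 0.0101 ff 97.8
shift [0.001 0.02  0.149] twist 0.001
```

```bash
python3 -m creep '[[0,0,0.07,0,0],[0,0,0.12,0,0],[0,0,0.15,0,0],[0,0,0.155,0,0]]' >/dev/null;python3 go.py;python3 -m creep '[[0,0,0.02,0,0],[0,0,0.02,0,0]]' >/dev/null;python3 go.py
```

```text
t 8.38 pos [ 0.5973 -0.0501  0.1207] rot [-3.1412e+00  3.0000e-04  2.9800e+00] q7 0.91 F [-3.9 -0.1 13.3] M [-0.06  1.06  0.01] w 0.0099 ff 99.4
t 8.62 pos [ 0.5975 -0.05    0.1206] rot [-3.1408e+00  9.0000e-04  2.9799e+00] q7 0.91 F [-9.6 -1.7 26.7] M [-0.26  2.28 -0.  ] w 0.01 ff 101.4
```

```bash
python3 -m creep '[[0,0,-0.02,0.5,0],[0,0,-0.02,1,0],[0,0,-0.02,1,0]]' 120 >/dev/null;python3 go.py;python3 -m creep '[[0,0,0,0.5,0],[0,0,0,0.7,0],[0,0,0,0.7,0]]' >/dev/null;python3 go.py
```

```text
t 9.0 pos [ 0.5977 -0.0493  0.1208] rot [3.1408e+00 1.0000e-03 2.8397e+00] q7 0.79 F [-0.1  2.1  7.4] M [0.71 0.14 0.01] w 0.0095 ff 118.2
t 9.38 pos [ 0.5978 -0.0492  0.1208] rot [3.1405e+00 1.1000e-03 2.7432e+00] q7 0.71 F [-0.2  2.8  6. ] M [0.78 0.13 0.29] w 0.0092 ff 118.3
```

```bash
python3 -m creep '[[0,0,0,0.2,0],[0,0,0,0.2,0]]' >/dev/null;python3 go.py
```

```text
t 9.62 pos [ 0.5978 -0.0492  0.1208] rot [3.1404e+00 1.1000e-03 2.7154e+00] q7 0.69 F [-0.1  3.8  7.2] M [0.75 0.05 0.49] w 0.0095 ff 118.3
```

```bash
python3 -m creep '[[0,0,0,-1,0],[0,0,0,-1.9,0],[0,0,0,-1.9,0],[0,0,0,-1.9,0]]' >/dev/null;python3 go.py; python3 -m creep '[[0,0,-0.1,0,0],[0,0,-0.2,0,0],[0,0,-0.4,0,0],[0,0,-0.6,0,0],[0,0,-0.6,0,0]]' >/dev/null;python3 go.py .5972 -.0488 .20 2.98
```

```text
t 10.12 pos [ 0.5978 -0.0497  0.1208] rot [3.1409e+00 1.2000e-03 2.9803e+00] q7 0.91 F [0.1 1.7 7.7] M [0.37 0.08 0.04] w 0.0096 ff 118.8
t 10.75 pos [ 0.5978 -0.0502  0.1574] rot [-3.1416e+00  1.8000e-03  2.9797e+00] q7 0.95 F [ 0.1  1.  -1. ] M [-0.   -0.02 -0.06] w 0.0097 ff 117.8
shift [ 0.013  0.021 -0.71 ] twist -0.002
```

```bash
python3 -m creep '[[0,0,-0.5,0,0]]' >/dev/null;python3 go.py .5274 .2955 .19 2.9546
```

```text
t 10.88 pos [ 0.5962 -0.0503  0.185 ] rot [-3.1412 -0.0032  2.98  ] q7 0.97 F [-0.2 -0.6 -0.9] M [-0.04 -0.    0.  ] w 0.0094 ff 117.8
shift [ 2.059  5.504 -0.079] twist 0.182
```

```bash
R='x'; python3 -m creep '[[2.06,5.5,-0.08,0.18,0],[2.06,5.5,-0.08,0.18,0],[2.06,5.5,-0.08,0.18,0],[2.06,5.5,-0.08,0.18,0],[2.06,5.5,-0.08,0.18,0]]' >/dev/null;python3 -m creep '[[0,0,0,0,0]]'>/dev/null; python3 go.py .5274 .2955 .19 2.9546
```

```text
t 11.62 pos [0.5339 0.262  0.1907] rot [ 3.1392e+00 -9.0000e-04  2.9623e+00] q7 0.41 F [-0.5 -1.6 -1.3] M [ 0.01 -0.02 -0.01] w 0.0092 ff 117.8
shift [0.206 0.531 0.012] twist 0.055
```

```bash
python3 -m creep '[[0.206,0.53,0,0.055,0],[0.206,0.53,0,0.055,0],[0.206,0.53,0.6,0.055,0],[0.206,0.53,1.2,0.055,0],[0.206,0.53,1.2,0.055,0]]' >/dev/null; python3 go.py .5274 .2955 .1087 2.9546;  python3 -m creep '[[0,0,0.12,0,0],[0,0,0.24,0,0],[0,0,0.36,0,0],[0,0,0.36,0,0]]' >/dev/null;python3 go.py .5274 .2955 .0707 2.9546
```

```text
t 12.25 pos [0.5292 0.2881 0.1165] rot [-3.1386e+00 -3.0000e-03  2.9464e+00] q7 0.29 F [-1.1  0.4  0.1] M [-0.01  0.04 -0.06] w 0.0096 ff 117.8
shift [0.053 0.116 0.129] twist -0.059
t 12.75 pos [0.5306 0.2914 0.0991] rot [3.1387e+00 2.6000e-03 2.9478e+00] q7 0.27 F [-1.6  3.9  0. ] M [1.13 0.4  0.  ] w 0.0093 ff 118.7
shift [0.066 0.055 0.474] twist -0.049
```

```bash
python3 -m creep '[[0.066,0.055,0,-0.05,0],[0.066,0.055,0,-0.05,0]]' >/dev/null;python3 go.py .5274 .2955 .0707 2.9546
```

```text
t 13.0 pos [0.5265 0.2942 0.097 ] rot [3.1415e+00 1.0000e-04 2.9549e+00] q7 0.27 F [-0.2  0.4 -1.6] M [ 0.05  0.02 -0.03] w 0.0098 ff 118.7
shift [-0.011  0.024  0.439] twist 0.002
```

```bash
python3 -m creep '[[0,0.01,0.12,0,0],[0,0.02,0.24,0,0],[0,0.02,0.36,0,0],[0,0.02,0.43,0,0],[0,0.02,0.43,0,0]]' >/dev/null;python3 go.py .5274 .2955 .0707 2.9546
```

```text
t 13.62 pos [0.5268 0.2951 0.0709] rot [-3.1414e+00 -1.0000e-04  2.9542e+00] q7 0.25 F [ 0.3 -0.  -0.5] M [0.   0.02 0.03] w 0.0094 ff 119.6
shift [-0.008  0.008  0.003] twist -0.003
```

```bash
python3 -m creep '[[0,0,0,0,0.5],[0,0,0,0,0.5],[0,0,0,0,0.5],[0,0,-0.6,0,0.5],[0,0,-1.2,0,0.5]]' 80 >/dev/null;python3 -m creep '[[0.5,0,0,0,0.5],[1,0,0,0,0.5],[1,0,0,0,0.5],[1,0,0,0,0.5],[1,0,0,0,0.5]]' >/dev/null;python3 go.py .468 .306 .0715 2.9546
python3 - <<'E'
from h import *
s=grab_frame("side");cv2.imwrite("pics/s4.png",crop(s,150,195,130,150,4))
E
```

```text
t 14.88 pos [0.4686 0.3061 0.1429] rot [3.1415 0.     2.9533] q7 0.21 F [0.3 0.3 0.4] M [-0.01  0.01  0.03] w 0.0425 ff 0.0
shift [ 0.01  -0.003  1.191] twist -0.009
```

View pics/s4.png

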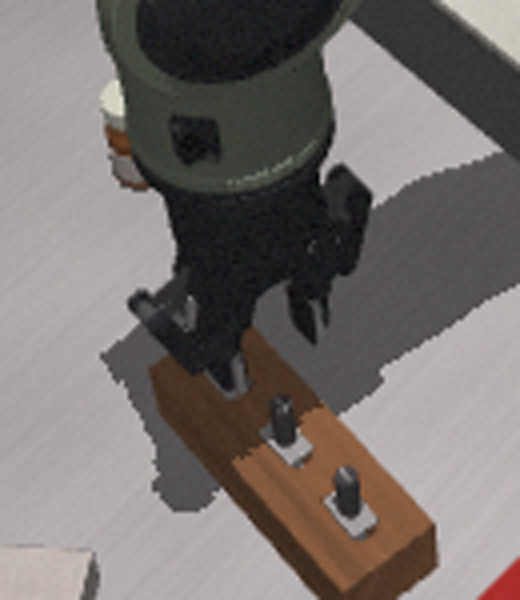

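```bash
python3 -m creep '[[0.01,0,0.5,0,0.5],[0.01,0,0.9,0,0.5],[0.01,0,1.2,0,0.5],[0.01,0,1.2,0,0.5]]' >/dev/null; python3 -m creep '[[0,0,0,0,0],[0,0,0,0,0],[0,0,0,0,0],[0,0,0,0,0]]' 100 >/dev/null; python3 go.py;python3 -m creep '[[0,0,-0.3,0,0],[0,0,-0.7,0,0],[0,0,-1.2,0,0],[0,0,-1.8,0,0],[0,0,-2,0,0]]' 100 >/dev/null; python3 go.py .5972 -.049 .19 2.98
python3 - <<'E'
from h import *
s=grab_frame("side");cv2.imwrite("pics/s5.png",crop(s,150,195,130,150,4))
E
```

```text
t 15.93 pos [0.4678 0.3067 0.072 ] rot [3.1407e+00 1.2000e-03 2.9541e+00] q7 0.13 F [-0.9 -1.8  5.6] M [-0.07  0.15 -0.04] w 0.0098 ff 97.7
t 16.55 pos [0.4679 0.307  0.1942] rot [3.1393e+00 2.5000e-03 2.9542e+00] q7 0.26 F [-0.1 -0.2 -1.4] M [0.01 0.05 0.02] w 0.0099 ff 97.7
shift [-3.222 -5.428  0.065] twist -0.185
```

View pics/s5.png

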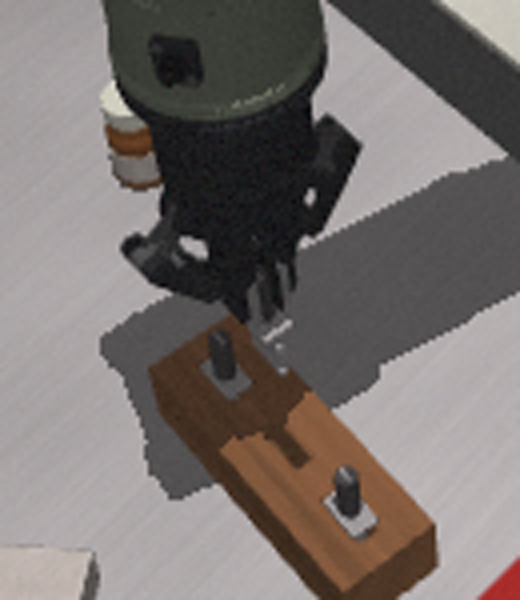

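```bash
python3 -m creep '[[-3.22,-5.43,0,-0.18,0],[-3.22,-5.43,0,-0.18,0],[-3.22,-5.43,0,-0.18,0],[-3.22,-5.43,0,-0.18,0],[-3.22,-5.43,0,-0.18,0]]' >/dev/null;python3 -m creep '[[0,0,0,0,0],[0,0,0,0,0]]'>/dev/null; python3 go.py .5973 -.0499 .19 2.98
```

```text
t 17.48 pos [0.5734 0.0131 0.1907] rot [ 3.1412e+00 -9.0000e-04  2.9794e+00] q7 0.86 F [-0.3  1.1 -0.2] M [-0.    0.    0.04] w 0.0102 ff 97.7
shift [-0.562 -0.972  0.011] twist -0.004
```

```bash
python3 go.py .5973 -.0499 .168 2.98
```

```text
t 17.48 pos [0.5734 0.0131 0.1907] rot [ 3.1412e+00 -9.0000e-04  2.9794e+00] q7 0.86 F [-0.3  1.1 -0.2] M [-0.    0.    0.04] w 0.0102 ff 97.7
shift [-0.562 -0.972  0.378] twist -0.004
```

```bash
python3 -m creep '[[-0.56,-0.97,0,0,0],[-0.56,-0.97,0,0,0],[-0.56,-0.97,0.2,0,0],[-0.56,-0.97,0.37,0,0],[-0.56,-0.97,0.37,0,0]]' >/dev/null; python3 -m creep '[[0,0,0,0,0]]'>/dev/null;python3 go.py .5973 -.0499 .1305 2.98
```

```text
t 18.23 pos [ 0.5977 -0.0495  0.169 ] rot [3.1414e+00 1.0000e-04 2.9803e+00] q7 0.96 F [-0.3  0.   0.2] M [-0.03 -0.01  0.  ] w 0.0099 ff 97.9
shift [ 0.005 -0.007  0.641] twist 0.002
```

```bash
python3 -m creep '[[0,-0.007,0.1,0,0],[0,-0.007,0.2,0,0],[0,-0.007,0.27,0,0]]' >/dev/null; python3 go.py; python3 -m creep '[[0,0,0.1,0,0],[0,0,0.2,0,0],[0,0,0.3,0,0],[0,0,0.37,0,0],[0,0,0.37,0,0]]' >/dev/null;python3 go.py .5973 -.0499 .1215 2.98
```

```text
t 18.6 pos [ 0.5976 -0.0503  0.1523] rot [3.1411e+00 1.0000e-04 2.9795e+00] q7 0.94 F [0.5 1.4 1. ] M [ 0.37 -0.1   0.03] w 0.0098 ff 98.0
t 19.23 pos [ 0.5974 -0.0504  0.1298] rot [ 3.1412e+00 -7.0000e-04  2.9796e+00] q7 0.92 F [ 1.5  4.9 -3.8] M [ 1.32 -0.35  0.  ] w 0.0094 ff 97.6
shift [0.003 0.007 0.139] twist -0.003
```

```bash
python3 -m creep '[[0,0.015,0.07,0,0],[0,0.015,0.12,0,0],[0,0.015,0.145,0,0],[0,0.015,0.15,0,0]]' 120 >/dev/null;python3 go.py
```

```text
t 19.73 pos [ 0.5978 -0.0498  0.122 ] rot [-3.1412e+00  4.0000e-04  2.9791e+00] q7 0.91 F [-4.4  2.5 15.9] M [ 0.55  0.89 -0.08] w 0.0092 ff 119.7
```

Seated at the expected height (15.9 N on the flange). Turn.

```bash
python3 -m creep '[[0,0,-0.01,0.5,0],[0,0,-0.01,1,0],[0,0,-0.01,1,0]]' 120 >/dev/null;python3 go.py;python3 -m creep '[[0,0,0,0.5,0],[0,0,0,0.7,0],[0,0,0,0.7,0]]' >/dev/null;python3 go.py;python3 -m creep '[[0,0,0,0.2,0],[0,0,0,0.2,0]]' >/dev/null;python3 go.py
```

```text
t 20.1 pos [ 0.5979 -0.0498  0.1221] rot [-3.1414e+00  4.0000e-04  2.8401e+00] q7 0.8 F [1.3 1.4 1.3] M [ 0.46 -0.27  0.01] w 0.009 ff 118.1
t 20.48 pos [ 0.5979 -0.0496  0.1221] rot [3.1413e+00 3.0000e-04 2.7435e+00] q7 0.71 F [2.3 3.3 1.6] M [ 0.95 -0.55  0.03] w 0.0095 ff 118.0
t 20.73 pos [ 0.5979 -0.0496  0.1221] rot [3.1413e+00 2.0000e-04 2.7140e+00] q7 0.69 F [3.3 4.  2.4] M [ 1.09 -0.71  0.05] w 0.0093 ff 118.0
```

```bash
python3 -m creep '[[0,0,0,0.5,0],[0,0,0,1,0],[0,0,0,1,0]]' >/dev/null;python3 go.py
```

```text
t 21.1 pos [ 0.5978 -0.0496  0.1221] rot [3.1415e+00 2.0000e-04 2.5752e+00] q7 0.57 F [3.9 3.5 2.9] M [ 1.03 -0.71  0.03] w 0.0091 ff 118.0
```

```bash
python3 -m creep '[[0,0,0,1,0],[0,0,0,2,0],[0,0,0,3,0],[0,0,0,4,0],[0,0,0,4,0]]' >/dev/null;python3 go.py;python3 -m creep '[[0,0,0,1,0],[0,0,0,2,0],[0,0,0,3,0],[0,0,0,3.5,0],[0,0,0,3.5,0]]' >/dev/null;python3 go.py
```

```text
t 21.73 pos [ 0.5982 -0.0494  0.1222] rot [3.1407e+00 2.0000e-04 2.0163e+00] q7 0.1 F [6.  4.9 0.4] M [ 1.25 -1.29  0.03] w 0.0096 ff 117.7
t 22.35 pos [ 0.5985 -0.0494  0.1223] rot [ 3.1401e+00 -3.0000e-04  1.5287e+00] q7 -0.3 F [6.2 5.2 0.2] M [ 1.17 -1.62  0.01] w 0.0091 ff 117.9
```

```bash
for i in 1; do python3 -m creep '[[0,0,0,0.35,0],[0,0,0,0.35,0]]' >/dev/null;python3 go.py;python3 -m creep '[[0,0,0,0.25,0],[0,0,0,0.25,0]]' >/dev/null;python3 go.py; python3 -m creep '[[0,0,0,0.25,0],[0,0,0,0.25,0]]' >/dev/null;python3 go.py; done
```

```text
t 22.6 pos [ 0.5985 -0.0494  0.1222] rot [ 3.1401e+00 -5.0000e-04  1.4802e+00] q7 -0.34 F [6.3 4.9 0.9] M [ 1.19 -1.71  0.05] w 0.0091 ff 117.9
t 22.85 pos [ 0.5986 -0.0494  0.1223] rot [ 3.1400e+00 -6.0000e-04  1.4455e+00] q7 -0.37 F [7.5 5.5 0.3] M [ 1.15 -1.76  0.05] w 0.0093 ff 117.8
t 23.1 pos [ 0.5986 -0.0494  0.1223] rot [ 3.1400e+00 -7.0000e-04  1.4106e+00] q7 -0.4 F [ 7.   4.3 -0.4] M [ 1.15 -1.86  0.16] w 0.009 ff 117.8
```

```bash
python3 -m creep '[[0,0,0,0.25,0],[0,0,0,0.25,0]]' >/dev/null;python3 go.py; python3 -m creep '[[0,0,0,0.15,0],[0,0,0,0.15,0]]' >/dev/null;python3 go.py
```

```text
t 23.35 pos [ 0.5986 -0.0494  0.1223] rot [ 3.1399e+00 -7.0000e-04  1.3759e+00] q7 -0.43 F [ 7.8  4.9 -0.1] M [ 1.1  -1.92  0.27] w 0.0095 ff 117.7
t 23.6 pos [ 0.5986 -0.0494  0.1223] rot [ 3.1399e+00 -7.0000e-04  1.3553e+00] q7 -0.45 F [ 8.2  5.2 -0.1] M [ 1.08 -1.99  0.31] w 0.0093 ff 117.7
```

```bash
python3 -m creep '[[0,0,0,0,0.5],[0,0,0,0,0.5],[0,0,0,0,0.5],[0,0,-0.7,0,0.5],[0,0,-1.4,0,0.5]]' >/dev/null; python3 -m creep '[[0,0,0,0,0.5]]' >/dev/null;python3 go.py .5375 -.1714 .2 .49
python3 - <<'E'
from h import *
print(proj("side",[.5375,-.1714,.146]),proj("top",[.5375,-.1714,.146]),tri((318.8,153.5),(346.2,211.2)))
E
```

```text
t 24.35 pos [ 0.599 -0.05   0.209] rot [ 3.1371e+00 -5.0000e-04  1.3526e+00] q7 -0.41 F [-0.9  0.5 -0.4] M [-0.   -0.03 -0.01] w 0.043 ff 0.0
shift [-2.197 -0.563  0.146] twist 6.178
[[318.99034315 153.64987371]] [[347.45547806 211.15352774]] [ 0.53666006 -0.16800306  0.14935693]
```

```bash
python3 -m creep '[[-2.2,-0.56,0.1,6.18,0.5],[-2.2,-0.56,0.1,6.18,0.5],[-2.2,-0.56,0.1,6.18,0.5],[-2.2,-0.56,0.1,6.18,0.5],[-2.2,-0.56,0.1,6.18,0.5]]' >/dev/null; python3 -m creep '[[0,0,0,0,0.5],[0,0,0,0,0.5]]' >/dev/null;python3 go.py .5375 -.1714 .13 .49
python3 - <<'E'
from h import *
s=grab_frame("side");cv2.imwrite("pics/s6.png",crop(s,230,100,110,110,5))
from workcell import status
E
```

```text
t 25.23 pos [ 0.5362 -0.1713  0.1997] rot [-3.1412e+00  6.0000e-04  4.9280e-01] q7 -0.93 F [0.  0.2 0.2] M [ 0.03 -0.01 -0.01] w 0.0427 ff 0.0
shift [0.019 0.013 1.161] twist 0.02
```

View pics/s6.png

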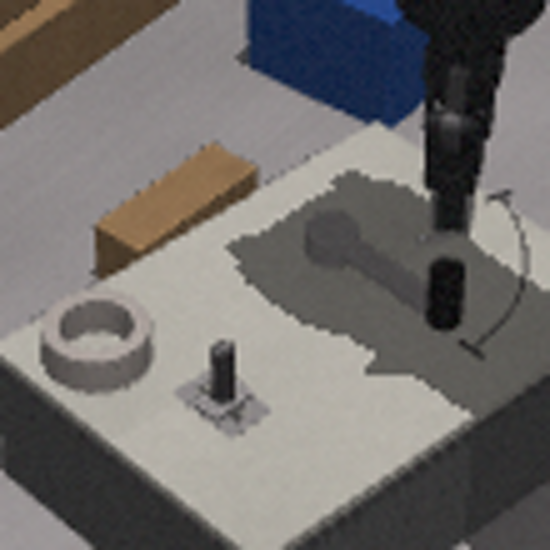

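```bash
python3 -m creep '[[0.02,0.01,0.5,0,0.5],[0.02,0.01,0.9,0,0.5],[0.02,0.01,1.2,0,0.5],[0.02,0.01,1.2,0,0.5]]' >/dev/null; python3 go.py
python3 - <<'E'
import numpy as np
from workcell import status
p=status.observe()["position"];y=.492
piv=np.array([.6263,-.1858]);tx=np.array([np.cos(y),np.sin(y)]);ty=np.array([np.sin(y),-np.cos(y)])
for f in(0,.1,.2,.4,.6,.8,1.0,1.1,1.2,1.25,1.3,1.35):
    a=-.161+np.pi+f;k=piv+.09*np.array([np.cos(a),np.sin(a)])+.0114*ty
    d=(k-p[:2])/.06;print(f,k.round(4),round(d@tx,2),round(d@ty,2))
E
```

```text
t 25.77 pos [ 0.537  -0.1712  0.127 ] rot [-3.14e+00  1.60e-03  4.91e-01] q7 -0.95 F [ 0.6 -0.1  0.7] M [-0.04 -0.02 -0.06] w 0.0426 ff 0.0
0 [ 0.5428 -0.1814] 0.01 0.2
0.1 [ 0.5419 -0.1904] -0.08 0.32
0.2 [ 0.5418 -0.1994] -0.15 0.45
0.4 [ 0.5442 -0.2172] -0.26 0.73
0.6 [ 0.5502 -0.2341] -0.3 1.03
0.8 [ 0.5594 -0.2495] -0.29 1.33
1.0 [ 0.5715 -0.2628] -0.21 1.62
1.1 [ 0.5785 -0.2685] -0.16 1.76
1.2 [ 0.586  -0.2734] -0.08 1.89
1.25 [ 0.59   -0.2756] -0.04 1.95
1.3 [ 0.594  -0.2776] -0.0 2.01
1.35 [ 0.5982 -0.2794] 0.05 2.07
```

```bash
python3 -m creep '[[0,0.2,0,0,0.5],[-0.08,0.32,0,0,0.5],[-0.15,0.45,0,0,0.5],[-0.26,0.73,0,0,0.5],[-0.3,1.03,0,0,0.5]]' >/dev/null; python3 go.py;python3 -m creep '[[0,0,0,0,0.5]]' >/dev/null; python3 go.py; python3 -m creep '[[0,0.15,0,0,0.5],[0.01,0.3,0,0,0.5],[0.05,0.45,0,0,0.5],[0.09,0.59,0,0,0.5],[0.09,0.59,0,0,0.5]]' >/dev/null; python3 go.py
```

```text
t 26.4 pos [ 0.5508 -0.2359  0.1283] rot [3.1414e+00 2.0000e-04 4.8920e-01] q7 -0.85 F [-1.3  0.9  0.7] M [0.24 0.49 0.03] w 0.0425 ff 1.0
t 26.52 pos [ 0.5514 -0.2362  0.1281] rot [ 3.1404e+00 -5.0000e-04  4.8770e-01] q7 -0.85 F [-0.5  0.1  0.7] M [ 0.03 -0.03  0.02] w 0.0426 ff 0.0
t 27.15 pos [ 0.5729 -0.2636  0.128 ] rot [ 3.141e+00 -4.000e-04  4.894e-01] q7 -0.81 F [-0.2 -1.1  0. ] M [ 0.01  0.   -0.01] w 0.0425 ff 0.0
```

```bash
python3 -m creep '[[0.05,0.13,0,0,0.5],[0.12,0.26,0,0,0.5],[0.17,0.33,0,0,0.5],[0.21,0.39,0,0,0.5],[0.21,0.39,0,0,0.5]]' >/dev/null; python3 go.py; python3 -m creep '[[0.03,0.04,0,0,0.5],[0.05,0.06,0,0,0.5],[0.05,0.06,0,0,0.5]]' >/dev/null; python3 go.py
```

```text
t 27.77 pos [ 0.5946 -0.2776  0.1279] rot [-3.1413e+00  1.0000e-04  4.8990e-01] q7 -0.8 F [-0.6  1.3 -1.2] M [0.16 0.26 0.04] w 0.0429 ff 0.6
t 28.15 pos [ 0.5962 -0.2774  0.1272] rot [-3.1355  0.004   0.4906] q7 -0.8 F [-17.7  12.8   7. ] M [2.83 3.97 0.15] w 0.0426 ff 10.1
```

```bash
python3 -m creep '[[-0.03,-0.12,0,0,0.5],[-0.04,-0.24,0,0,0.5],[-0.04,-0.24,-0.5,0,0.5],[-0.04,-0.24,-1.4,0,0.5],[-0.04,-0.24,-2.4,0,0.5]]' >/dev/null; python3 -m creep '[[-3,0,-0.5,0,0.5],[-3,0,-0.5,0,0.5],[-3,0,-0.5,0,0.5],[-3,0,-0.5,0,0.5]]' >/dev/null; python3 go.py
python3 - <<'E'
from h import *
s=grab_frame("side");t=grab_frame("top")
cv2.imwrite("pics/f.png",np.hstack([crop(s,170,110,200,240,2),crop(t,150,130,200,240,2)]))
a=-.161+np.pi+1.3
print(proj("side",[.6263+.09*np.cos(a),-.1858+.09*np.sin(a),.146]))
E
```

```text
t 29.27 pos [ 0.4278 -0.3554  0.3035] rot [3.1388e+00 4.0000e-04 4.8400e-01] q7 -0.53 F [ 0.3 -0.2  0.5] M [ 0.03 -0.06 -0.  ] w 0.043 ff 0.0
[[323.70120212 129.11607489]]
```

View pics/f.png

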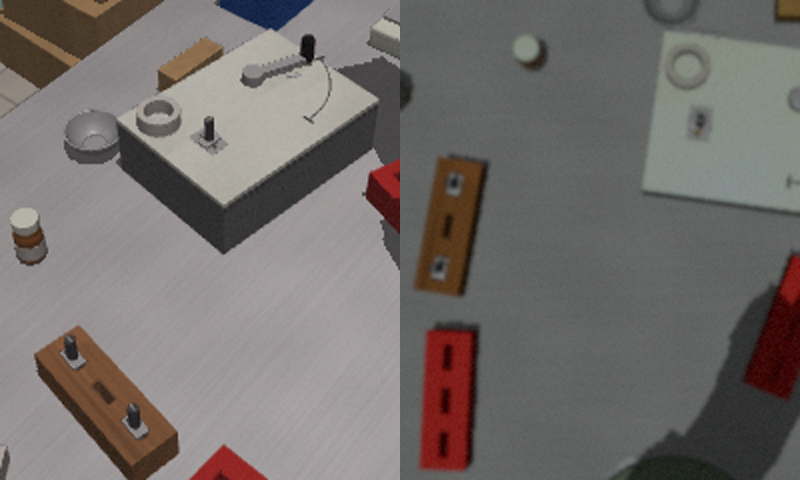

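The last picture shows the knob at (324,129) in the side view, which is where the open mark should be. The key stands turned in the lock and the other two keys are upright in the rack.

```bash
python3 -c "
from workcell import bot
print(bot.job_done())"
```

```text
the job is handed in; nothing more can be done
None
```

The safe is unlocked and handed in at about 29 s: the far key would not turn and is back upright in the rack, the middle key turned and is left in the lock at its stop, and the bolt lever is fully over at the open mark.

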